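# Take the bell weight from under the chest lid and stand it on the spring scale

## Task

Reach in under the half-open lid of the paulownia chest, lift out the bronze bell weight and stand it upright in the middle of the spring scale's pan, to check the scale. Lower it until the soft pan just carries its weight and only then let go, so that it neither drops nor bounces when released, and never push the pan down close to its bottom stop. Do not shift the chest's lid, keep the weight roughly upright while you carry it, and leave the stones in the chest and everything else on the bench where they are.

Things in the scene. Friction and masses are not known exactly. Their poses are not given: they have to be found in the camera images.
- chest: Open paulownia wood chest, fixed to the bench, 300 mm along its x, 260 mm along its y, 95 mm high; walls 10 mm, floor 15 mm thick (inner floor 15 mm above the origin). Origin: centre of its underside; z up. Its lid is hinged along the +y rim and hangs over the +y half; it is open above its -y side.
- chest_lid (a joint): Hinge angle of the chest's lid, rad: 0 closed, growing as it opens; half open at 0.80 to 0.95, stop at 1.0. A flat board 300 x 260 x 10 mm; stiff, it stays until pushed with about 4 N. At angle a it leans over the chest: its free edge is 260 mm x cos(a) from the hinge towards the chest's -y side, and 260 mm x sin(a) above the rim.
- lid_hinge (a point): Middle of the lid's hinge line on the chest's +y rim, 95 mm above the bench; axes as the chest's (the hinge runs along x).
- lid_edge (a point): Middle of the lid's free edge.
- bell_weight: Solid of revolution in bronze like a small hand bell, 82 mm tall, standing upright on the chest's floor under the lid. Origin: centre of its underside; z up along its axis. Body 54 mm wide at the foot, narrowing to 42 mm at 30 mm height and to a round stem at 40 mm; stem 18 mm in diameter from 40 to 72 mm; cap 26 mm in diameter from 74 to 82 mm. Weighs 0.4 to 0.75 kg, different each time.
- bell_stem (a point): Grip point on the axis of the bell weight's stem, 58 mm above its underside.
- scale: Green spring scale, fixed to the bench; housing 150 x 150 mm and 45 mm high, with a low dial on its -x side reaching 115 mm from the centre. Origin: centre of its underside; z up. The round pan is above the centre.
- scale_pan (a joint): How far the scale's pan is pushed down, m: 0 when empty, bottom stop at 0.024; it must stay 4 mm clear of the stop. On a soft spring with little damping: how far it sinks depends on the weight, and it bounces if let go too early or pressed too far.
- pan_top (a point): Centre of the flat top of the scale's round steel pan, 120 mm in diameter, 7 mm thick; 80 mm above the bench when empty.
- slate_stone0: Black slate baduk stone, 25 mm across, 10 mm thick, lying on the chest's floor near its -y wall, towards -x; origin at its underside.
- slate_stone1: The same, towards +x.
- jujube_bowl: Dark red jujube wood bowl with its lid on, 120 mm across, 98 mm tall, on the bench; origin at the centre of its underside.
- bone_burnisher: Polished flat bone burnisher, 142 x 22 x 8 mm, lying on the bench; origin at the centre of its underside, long along x.
- glue_jar: White jar with a brass cap, 60 mm across, 85 mm tall; origin at the centre of its underside.
- lacquer_brush: Brush lying on the bench, handle to its -x.
Mind the look-alikes: they are no part of the job. What is shaped like the bell_weight but blue is not meant. There is more than one size of the scale; the job needs the middle-sized.

How it is judged:
By the outcome, as a careful person would: the job done as asked, in the order asked, and still so for the second after the job is handed in, with the robot touching nothing.
It also fails if it takes over 69 s, if anything falls off the work surface, if the arm or the gripper's body presses on something with over 40 N, if the wrist force passes 120 N, or if a joint passes its speed limit or range.

## Robot

A 6-joint arm with a two-finger parallel gripper is mounted at the origin on the work surface. World frame = base frame: x ahead of the robot, y to its left, z up, the work surface at z = 0. Lengths are in mm, angles in degrees, forces in N, time in s.
With the tool pointing down it reaches from about 325 to 775 mm from the base axis. Payload 5.5 kg.
Tool frame: the origin (TCP) lies at the very end of the fingers, on their centre line; the grasp point (between the pads) lies 19 mm behind it; z points along the fingers, y is the line along which they close (so a half turn about z gives the same grasp; the last joint's range is limited). The gripper opens to 85 mm and grips with 20 to 120 N. Pads are 22 mm wide; open, the fingers measure 114 mm over their backs; the gripper's body (76 mm by 85 mm) begins 54 mm behind the grasp point. The pads swing forward as they close: fully open they stand 13 mm farther back than shut.
Start: joints at [66.079, 5.22, 70.514, -0, 104.267, -3.249], TCP at [211.819, 561.382, 231.275] pointing down, gripper open.
Joint ranges: [-164.24, 164.24], [-49.07, 125.15], [9.68, 141.18], [-86.29, 266.29], [3.28, 154.24], [-151.56, 151.56]. Speed limits (degrees/s): [147.25, 147.25, 172.46, 180, 180, 180].

## Interface

Orientations are given as a 3x3 rotation matrix whose columns are the frame's x, y, z axes.
In Python, from station import env, snapshot gives the robot as it stands. The module is installed in compiled form; this text tells all that it offers.
- The arm moves only by the tool send_rows, never from a script. Its argument "targets" is text: rows parted by semicolons, each of 7 numbers parted by spaces: the shift along the tool's x, y, z in mm, then the turn, a rotation vector about the tool's x, y, z in rad, then the finger opening in mm, from 0 to 85.4. In form: x y z ax ay az gripper; .... A call has 1 to 5 rows; each row is the pose to reach, as a shift and turn from the pose commanded when the call began, along the tool's axes at that moment; what a row does not reach only later rows make up. A row lasts 1/8 s, in which the tool goes at most 62.5 mm and 10.7 degrees, less where a joint would pass 70% of its speed; a pose out of reach is approached as far as the arm can. A call with a gripper value outside its range is refused whole. The fingers move at their own pace and stop on an object; "grip_force" is the grip in N (left out, the last holds). Time passes only in rows, so rows that repeat a pose let the fingers close. It gives the time, the measured TCP pose, the force, the opening and the grip force at its end, in the units of the state.
- env.sense(): the state, without advancing time (a new reading comes with each control period).
- snapshot(name): name is "scene" or "top"; returns a dict with "frame" (420x560x3 uint8, red, green, blue), "camera_matrix" (3x3 intrinsics, pixels), "rvec" (rotation vector, rad) and "tvec" (3), from world to camera coordinates, as OpenCV has them. Camera axes: x right, y down, z forward; pixel columns grow to the right and rows downward; lengths in mm; the calibration is good to about 2 mm. A picture is of the moment at which its call begins. There is no depth.
- env.sign_off(): hands the job in; it is judged then, once.
The state is a dict: "t": time; "joint_pos": joint angles; "joint_vel": joint speeds; "effort": joint torques, N m; "tcp_pos": TCP position; "orientation": TCP orientation; "contact_force": force on the tool from outside, world axes, zero at the start; "wrist_torque": the same for the moment, N m; "width": opening from 0.0 (shut) to 1.0 (fully open); "grasp_force": force on a finger pad.
Only numpy, scipy, OpenCV 4.12 (cv2) and the standard library are available. Lean on these libraries where they do the work, as an engineer would, in place of code of your own. Each camera call takes 0.05 s, during which the arm holds its last target. There are 200 camera calls.

## Working session

There is one attempt and no reset: what is moved stays moved. The work goes in short steps, Python scripts to look and compute and a tool call to move; the robot and the scene stay as the last step left them, time stands still between calls to the robot, and variables do not carry over. Pictures are saved under pics/ and viewed, at most 10 in all, crops included, and the job is handed in when it is done.

Besides the shell and the picture viewer there is one more tool, called after "Call:" by a JSON object that holds its "method" and its "body", one argument or row to a line. send_rows: Moves the arm, as the interface text tells. Its arguments: {"type":"object","properties":{"targets":{"type":"string"},"grip_force":{"type":"number"}},"required":["targets"]}

```bash
mkdir -p pics
python3 - <<'E'
from station import env, snapshot
import cv2,pickle
s=env.sense();print(s)
for n in("scene","top"):
    d=snapshot(n);pickle.dump(d,open(n+".pkl","wb"))
    cv2.imwrite(f"pics/{n}0.png",d["frame"][:,:,::-1])
    print(n,d["camera_matrix"],d["rvec"],d["tvec"])
E
```

```text
{'t': 0.0, 'joint_pos': array([ 6.60799354e+01,  5.26302082e+00,  7.05817495e+01, -2.26743605e-04,
        1.04268244e+02, -3.24956494e+00]), 'joint_vel': array([ 0.01333391,  0.03835732, -0.0143004 ,  0.070591  , -0.01265058,
        0.01120392]), 'effort': array([-3.48128269e-04, -4.58711243e+01, -4.18031287e+01, -1.70199373e-04,
        1.11422769e-02, -1.18588855e-05]), 'tcp_pos': array([211.68948461, 561.10498331, 230.15308272]), 'orientation': array([[-9.35625517e-01,  3.52993282e-01, -7.96254081e-04],
       [ 3.52994164e-01,  9.35623783e-01, -1.80461120e-03],
       [ 1.07978626e-04, -1.96951333e-03, -9.99998055e-01]]), 'contact_force': array([-0.36927457,  0.05296406, -0.1968138 ]), 'wrist_torque': array([ 0.02154251, -0.04281716, -0.00257696]), 'grasp_force': 0.0, 'width': 1.002202014665676}
scene [[392.9937239    0.         284.19554924]
 [  0.         392.9937239  209.20821333]
 [  0.           0.           1.        ]] [ 2.21853697 -0.50952654  0.24402128] [-500.24040514  225.09369578  848.76527919]
top [[540.48716724   0.         277.57046224]
 [  0.         540.48716724 210.90423206]
 [  0.           0.           1.        ]] [ 2.20249498 -2.14970448  0.09350681] [ -23.91206984  566.87257256 1353.94377806]
```

View pics/scene0.png

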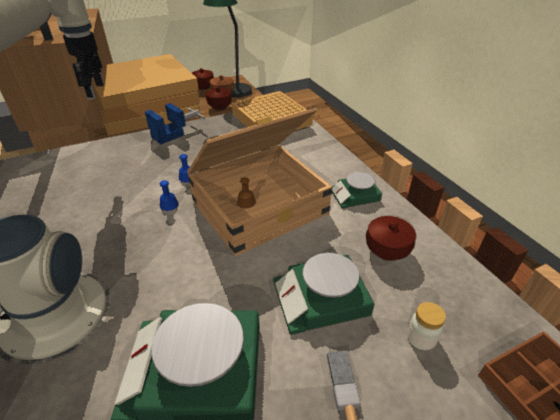

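View pics/top0.png

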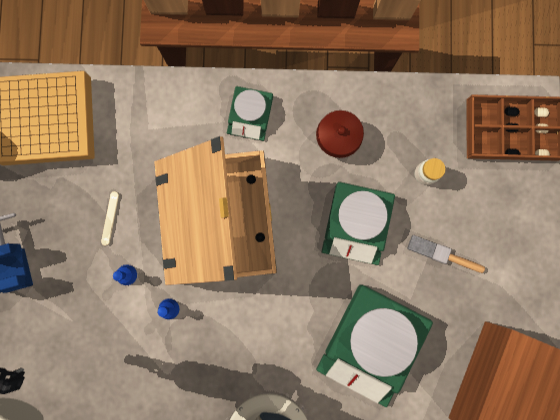

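The scene view shows the chest with the bronze bell at (246,192), under its lid. The top view shows the middle scale's pan at (362,216), the small scale at (250,105) and the large one at (384,342).

Bell look-alikes, scene pixels:
- bronze bell in the chest (246,192): chosen
- blue bell (168,195): rejected
- blue bell (185,168): rejected

Scale look-alikes, scene pixels:
- small (360,185): rejected
- middle (330,280): chosen
- large (198,345): rejected

I'll check this in one close crop and measure at the same time.

```bash
cat > h.py <<'E'
import cv2,pickle,numpy as np
def load(n): return pickle.load(open(n+".pkl","rb"))
def ray(d,uv):
    R=cv2.Rodrigues(d["rvec"])[0];c=-R.T@d["tvec"].ravel()
    v=R.T@np.linalg.inv(d["camera_matrix"])@np.array([*uv,1.]);return c,v/np.linalg.norm(v)
def onz(d,uv,z):
    c,v=ray(d,uv);return c+v*(z-c[2])/v[2]
def proj(d,p):
    return cv2.projectPoints(np.array(p,float).reshape(-1,1,3),d["rvec"],d["tvec"],d["camera_matrix"],None)[0].reshape(-1,2)
E
python3 - <<'E'
from h import *
s=load("scene");t=load("top")
a=cv2.resize(s["frame"][100:250,180:340],None,fx=5,fy=4*5/4,interpolation=cv2.INTER_CUBIC)[:600]
a=cv2.resize(s["frame"][105:245,182:338],None,fx=4,fy=4,interpolation=cv2.INTER_CUBIC)
cv2.imwrite("pics/c1.png",a[:,:,::-1])
b=cv2.resize(t["frame"][130:290,150:300],None,fx=3.7,fy=3.7,interpolation=cv2.INTER_CUBIC)
cv2.imwrite("pics/c2.png",b[:,:,::-1])
# pan: bright grey in top image, and in scene
for n,d,(u,v),r in(("top",t,(362,216),40),("scene",s,(330,273),40)):
    f=d["frame"].astype(int);hsv=cv2.cvtColor(d["frame"],cv2.COLOR_RGB2HSV)
    print(n,hsv[v,u])
    m=((hsv[...,1]<40)&(hsv[...,2]>hsv[v,u,2]-35)).astype(np.uint8)
    k=np.zeros_like(m);cv2.circle(k,(u,v),r,1,-1);m&=k
    m=cv2.morphologyEx(m,cv2.MORPH_OPEN,np.ones((3,3)))
    c=max(cv2.findContours(m,0,1)[0],key=cv2.contourArea)
    e=cv2.fitEllipse(cv2.convexHull(c));print(e,onz(d,e[0],80))
for n,d in(("s",s),("t",t)): print(n,ray(d,(280,210)))
E
```

```text
top [ 11  20 204]
((362.4951477050781, 214.74635314941406), (47.27035140991211, 48.08600616455078), 101.63109588623047) [ 558.06278864 -218.21740757   80.        ]
scene [ 14  21 186]
((330.585693359375, 273.6794128417969), (41.92611312866211, 55.95538330078125), 98.51165771484375) [ 557.48483701 -221.81283279   80.        ]
s (array([ 224.58320619, -675.14070809,  717.67509484]), array([ 0.32865422,  0.69361907, -0.64099843]))
t (array([ 447.35374832,  -13.32386883, 1398.13345327]), array([ 0.08876635, -0.00215492, -0.99605014]))
```

View pics/c1.png

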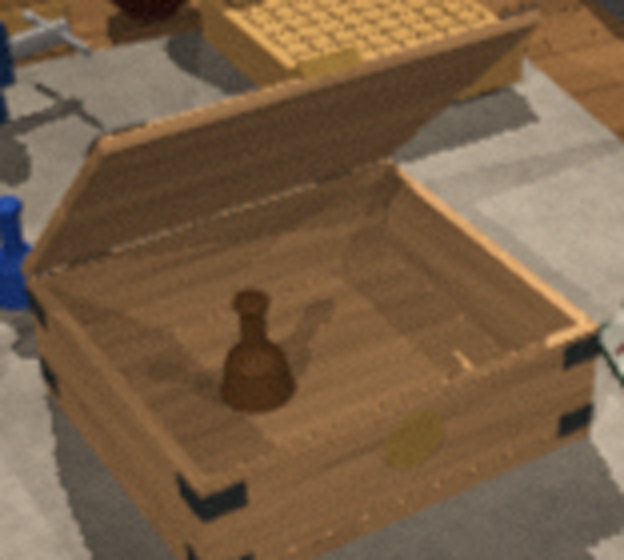

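View pics/c2.png

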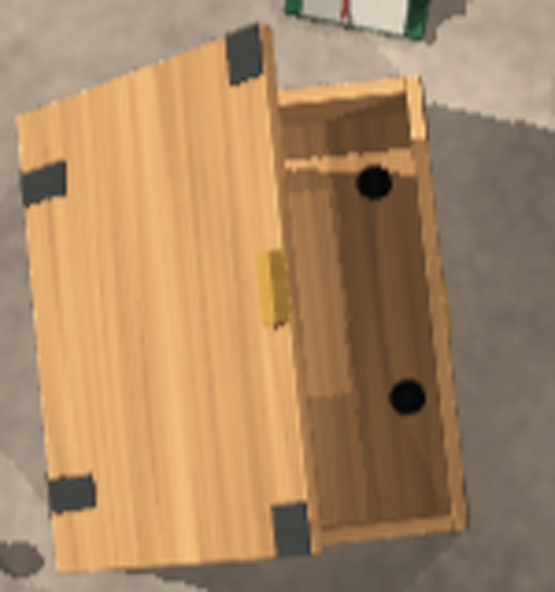

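The crops show the bronze bell (cap at crop 252,297; foot about 258,388) behind the −y wall and under the lid. Both slate stones are at the −y wall in the top view.

Run:
```python
from h import *
np.set_printoptions(precision=1,suppress=True)
s=load("scene");t=load("top")
S=lambda x,y:(182+(x+.5)/4-.5,105+(y+.5)/4-.5); T=lambda x,y:(150+(x+.5)/3.7-.5,130+(y+.5)/3.7-.5)
for n,p in dict(FL=(203,494),FR=(598,327),BL=(32,272),BR=(390,165)).items(): print("scene rim",n,onz(s,S(*p),95))
for n,p in dict(FR=(420,78),FL=(466,528),BR=(17,117),BL=(58,572)).items(): print("top rim",n,onz(t,T(*p),95))
def tri(a,b):
    (c1,v1),(c2,v2)=ray(s,a),ray(t,b);k=np.linalg.lstsq(np.c_[v1,-v2],c2-c1,rcond=None)[0]
    p,q=c1+k[0]*v1,c2+k[1]*v2;return (p+q)/2,np.linalg.norm(p-q)
print("edge -x",tri(S(95,143),T(317,553)),"edge +x",tri(S(537,15),T(268,25)))
# bell mask
f=cv2.cvtColor(s["frame"],cv2.COLOR_RGB2HSV).astype(int);sub=f[170:215,230:265]
m=((f[...,2]<88)&(f[...,1]>130)).astype(np.uint8);m[:170]=0;m[215:]=0;m[:,:230]=0;m[:,262:]=0
for v in range(172,212):
    u=np.flatnonzero(m[v]); print(v,u.min() if len(u) else 0,u.max() if len(u) else 0,len(u),end=" | ")
print()
print("cap",onz(s,S(252,297),97),"neck",onz(s,S(254,330),73),"foot",onz(s,S(258,385),15))
for n,p in(("st1",(374,182)),("st0",(407,397))): print(n,onz(t,T(*p),25))
```

```text
scene rim FL [414.9 -12.7  95. ]
scene rim FR [708.9  28.2  95. ]
scene rim BL [387.  254.5  95. ]
scene rim BR [673.8 277.3  95. ]
top rim FR [707.9  28.5  95. ]
top rim FL [413.3  -9.1  95. ]
top rim BR [675.4 293.5  95. ]
top rim BL [378.6 253.9  95. ]
edge -x (array([401.7,  72.3, 287.5]), np.float64(1.9258808610797826)) edge +x (array([697.2, 109.5, 285.6]), np.float64(1.7980979631115477))
172 0 0 0 | 173 0 0 0 | 174 0 0 0 | 175 0 0 0 | 176 0 0 0 | 177 0 0 0 | 178 241 247 7 | 179 241 248 8 | 180 241 248 8 | 181 240 248 9 | 182 241 248 8 | 183 242 247 6 | 184 242 247 6 | 185 242 247 6 | 186 242 247 6 | 187 242 247 6 | 188 242 247 6 | 189 242 248 7 | 190 242 249 8 | 191 241 251 11 | 192 240 252 13 | 193 239 252 14 | 194 239 253 12 | 195 238 253 11 | 196 238 254 12 | 197 238 254 11 | 198 238 254 14 | 199 238 254 17 | 200 233 255 21 | 201 231 255 23 | 202 236 255 20 | 203 236 254 19 | 204 235 253 18 | 205 237 252 16 | 206 239 251 13 | 207 240 248 9 | 208 0 0 0 | 209 0 0 0 | 210 0 0 0 | 211 0 0 0 | 
cap [513.  157.5  97. ] neck [511.  152.6  73. ] foot [514.9 164.2  15. ]
st1 [648.1  60.7  25. ]
st0 [499.8  33.8  25. ]
```

```bash
cat >> h.py <<'E'
from scipy.spatial.transform import Rotation as Rn
def Rt(yaw,E):
    a,e=np.radians([yaw,E]);z=np.array([np.cos(a)*np.cos(e),np.sin(a)*np.cos(e),-np.sin(e)])
    y=np.array([np.sin(a),-np.cos(a),0]);return np.c_[np.cross(y,z),y,z]
def go(st,tcp,R):
    R0=st["orientation"];return R0.T@(np.array(tcp)-st["tcp_pos"]),Rn.from_matrix(R0.T@R).as_rotvec()
E
python3 - <<'E'
from h import *
from station import env
np.set_printoptions(precision=2,suppress=True)
s=load("scene");c,_=ray(s,(0,0))
def edge(uv,z,off):
    p=onz(s,uv,z);h=(p-c)[:2];h/=np.linalg.norm(h);return p[:2]+off*h
print("cap far",edge((244.8,177.6),97,-13),"foot near",edge((245.3,207.6),15,27),"stem",edge((244.5,186),73,0),"shoulder sides",edge((246,199.5),15,0))
st=env.sense()
print(go(st,(212,561,460),st["orientation"]))
print("mid",go(dict(orientation=st["orientation"],tcp_pos=np.array([212,561,460.])),(450,-40,460),Rt(80,40)))
E
```

```text
cap far [511.36 150.6 ] foot near [510.31 162.54] stem [511.34 158.22] shoulder sides [516.95 170.28]
(array([  -0.29,   -0.43, -229.74]), array([0., 0., 0.]))
mid (array([-434.85, -478.28,    0.77]), array([-0.6 ,  0.73,  1.29]))
```

Call:
{"method": "send_rows", "body": {
  "targets": "0 0 -230 0 0 0 85; 0 0 -230 0 0 0 85; 0 0 -230 0 0 0 85; 0 0 -230 0 0 0 85",
  "grip_force": 40
}}

```text
t: 0.6
tcp_pos: [211.6, 560.8, 464.5]
orientation: [[-0.936, 0.353, 0.001], [0.353, 0.936, 0.003], [-0.0, 0.003, -1.0]]
contact_force: [0.9, 0.4, -0.1]
width: 0.996
grasp_force: 0.0
```

Call:
{"method": "send_rows", "body": {
  "targets": "-190 -210 0 -0.26 0.32 0.57 85; -190 -210 0 -0.26 0.32 0.57 85; -190 -210 0 -0.26 0.32 0.57 85; -190 -210 0 -0.26 0.32 0.57 85; -190 -210 0 -0.26 0.32 0.57 85"
}}

```text
t: 1.23
tcp_pos: [316.2, 294.5, 460.9]
orientation: [[-0.568, 0.818, -0.091], [0.737, 0.555, 0.385], [0.366, 0.152, -0.918]]
contact_force: [0.7, 0.7, 1.0]
width: 0.997
grasp_force: 0.0
```

```bash
cat > n.py <<'E'
import sys
from h import *
from station import env
np.set_printoptions(precision=3,suppress=True)
a=[float(x) for x in sys.argv[1:]]
st=env.sense();print("t",st["t"],"j",st["joint_pos"],"tcp",st["tcp_pos"],"\nz",st["orientation"][:,2],"y",st["orientation"][:,1],"F",st["contact_force"],"w",st["width"],"g",st["grasp_force"])
if a:
    d,r=go(st,a[:3],Rt(*a[3:5]));print("move",d,r)
E
python3 n.py 450 -40 460 80 40
```

```text
t 1.225 j [ 20.088 -18.724  71.158  27.475 121.52    0.044] tcp [316.163 294.497 460.938] 
z [-0.091  0.385 -0.918] y [0.818 0.555 0.152] F [0.719 0.714 0.963] w 0.9967922774811778 g 0.0
move [-322.943  -76.392 -140.262] [-0.336  0.409  0.714]
```

Call:
{"method": "send_rows", "body": {
  "targets": "-200 -48 -88 -0.21 0.25 0.44 85; -200 -48 -88 -0.21 0.25 0.44 85; -200 -48 -88 -0.21 0.25 0.44 85; -200 -48 -88 -0.21 0.25 0.44 85; -200 -48 -88 -0.21 0.25 0.44 85"
}}

```text
t: 1.85
tcp_pos: [400.7, 87.2, 459.8]
orientation: [[-0.147, 0.989, 0.008], [0.754, 0.107, 0.649], [0.641, 0.101, -0.761]]
contact_force: [0.4, 1.0, 0.3]
width: 0.997
grasp_force: 0.0
```

```bash
python3 n.py 480 -20 300 80 40
```

```text
t 1.85 j [-23.22  -17.11   75.979  48.886 127.315  -2.809] tcp [400.716  87.221 459.821] 
z [ 0.008  0.649 -0.761] y [0.989 0.107 0.101] F [0.411 0.958 0.283] w 0.9974482546067572 g 0.0
move [-194.873   50.71    52.707] [-0.128  0.157  0.271]
```

Call:
{"method": "send_rows", "body": {
  "targets": "-195 51 53 -0.13 0.16 0.27 85; -195 51 53 -0.13 0.16 0.27 85; -195 51 53 -0.13 0.16 0.27 85; -195 51 53 -0.13 0.16 0.27 85; -195 51 53 -0.13 0.16 0.27 85"
}}

```text
t: 2.48
tcp_pos: [480.3, -15.7, 302.0]
orientation: [[0.103, 0.986, 0.131], [0.632, -0.166, 0.757], [0.768, 0.005, -0.64]]
contact_force: [-0.6, -0.1, 0.5]
width: 0.993
grasp_force: 0.0
```

```bash
python3 n.py 486 10 210 80 40
python3 - <<'E'
from h import *
R=Rt(80,40);g=np.array([511.5,156.5,75])-3*R[:,2]; print("TCP grasp",g+19*R[:,2],"pre120",g-101*R[:,2])
E
```

```text
t 2.475 j [-35.919  -8.237  88.984  50.071 115.903 -10.245] tcp [480.264 -15.717 302.037] 
z [ 0.131  0.757 -0.64 ] y [ 0.986 -0.166  0.005] F [-0.56  -0.091  0.534] w 0.9926359270145846 g 0.0
move [-53.874   0.956  79.131] [-0.003 -0.004  0.008]
TCP grasp [513.62835554 168.57050411  64.71539825] pre120 [497.66568896  78.0417233  141.84991141]
```

Call:
{"method": "send_rows", "body": {
  "targets": "-54 1 79 0 0 0.01 60; -54 1 79 0 0 0.01 60; -54 1 79 0 0 0.01 60; -54 1 79 0 0 0.01 60"
}}

```text
t: 2.98
tcp_pos: [486.8, 9.2, 213.6]
orientation: [[0.108, 0.985, 0.135], [0.633, -0.173, 0.755], [0.767, 0.004, -0.642]]
contact_force: [0.0, 0.5, 0.2]
width: 0.705
grasp_force: 0.0
```

Call:
{"method": "send_rows", "body": {
  "targets": "0 0 60 0 0 0 60; 0 0 60 0 0 0 60; 0 0 60 0 0 0 60"
}}

```text
t: 3.35
tcp_pos: [494.9, 53.9, 174.3]
orientation: [[0.109, 0.985, 0.135], [0.632, -0.173, 0.755], [0.767, 0.003, -0.641]]
contact_force: [0.6, -0.3, 0.3]
width: 0.705
grasp_force: 0.0
```

```bash
python3 n.py 513.6 168.6 64.7 80 40
python3 - <<'E'
from h import *
from station import env,snapshot
d=snapshot("scene");a=cv2.resize(d["frame"][95:245,160:340],None,fx=4,fy=4,interpolation=cv2.INTER_CUBIC)
cv2.imwrite("pics/pre.png",a[:,:,::-1])
E
```

```text
t 3.35 j [-28.33   -9.186 102.829  48.03  101.456 -14.91 ] tcp [494.851  53.89  174.28 ] 
z [ 0.135  0.755 -0.641] y [ 0.985 -0.173  0.003] F [ 0.587 -0.275  0.286] w 0.7051459975265053 g 0.0
move [ -9.508  -1.708 159.45 ] [ 0.001 -0.002  0.002]
```

View pics/pre.png

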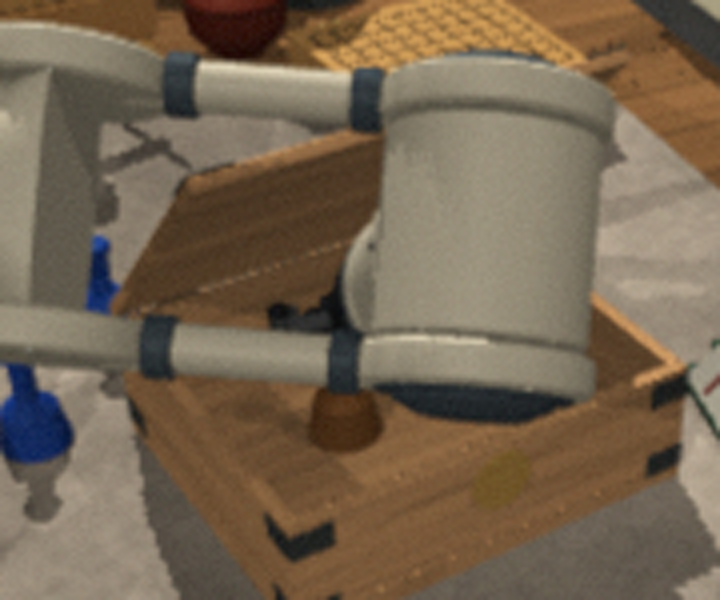

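The wrist is far outside the chest (about 388 mm behind the TCP), and the fingers, at about (300,315) in the crop, are heading for the stem. Going in.

Call:
{"method": "send_rows", "body": {
  "targets": "-9.5 -1.7 50 0 0 0 60; -9.5 -1.7 100 0 0 0 60; -9.5 -1.7 120 0 0 0 60; -9.5 -1.7 120 0 0 0 60"
}}

```text
t: 3.9
tcp_pos: [507.5, 139.3, 88.1]
orientation: [[0.112, 0.985, 0.132], [0.631, -0.173, 0.756], [0.768, -0.001, -0.641]]
contact_force: [-0.3, -0.5, 0.0]
width: 0.708
grasp_force: 0.0
```

Call:
{"method": "send_rows", "body": {
  "targets": "0 0 13 0 0 0 60; 0 0 26 0 0 0 60; 0 0 39 0 0 0 60; 0 0 39 0 0 0 60"
}}

```text
t: 4.4
tcp_pos: [511.8, 169.6, 61.5]
orientation: [[0.113, 0.985, 0.131], [0.631, -0.173, 0.756], [0.768, -0.003, -0.641]]
contact_force: [-0.2, -0.6, 0.9]
width: 0.702
grasp_force: 0.0
```

```bash
python3 n.py 513.6 168.6 64.7 80 40
python3 - <<'E'
from h import *
from station import env,snapshot
d=snapshot("scene");a=cv2.resize(d["frame"][145:235,200:320],None,fx=6,fy=6,interpolation=cv2.INTER_CUBIC)
cv2.imwrite("pics/at.png",a[:,:,::-1])
E
```

```text
t 4.4 j [-14.782  -5.442 111.573  50.33   83.451 -15.339] tcp [511.751 169.578  61.499] 
z [ 0.131  0.756 -0.641] y [ 0.985 -0.173 -0.003] F [-0.175 -0.6    0.874] w 0.7024692934907084 g 0.0
move [ 2.049  1.98  -2.55 ] [-0.003 -0.002 -0.002]
```

View pics/at.png

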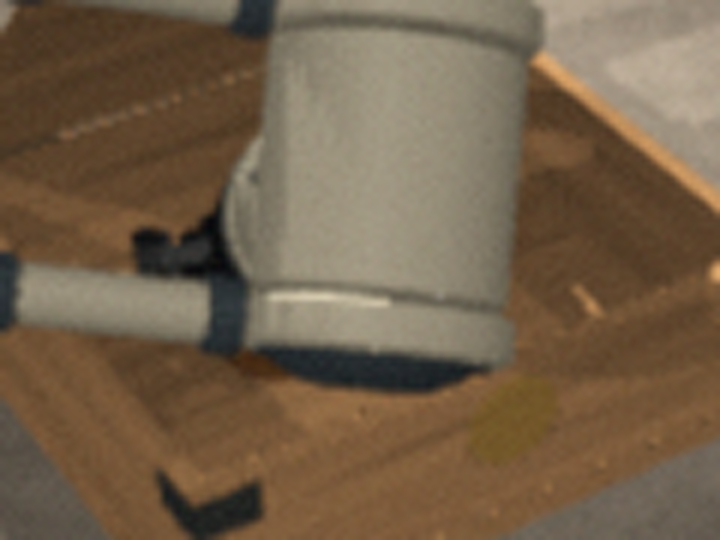

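The bell is hidden behind the wrist, and there's no contact force. I'll correct by 2 mm and close.

Call:
{"method": "send_rows", "body": {
  "targets": "2 2 -2 0 0 0 40; 2 2 -2 0 0 0 30; 2 2 -2 0 0 0 24; 2 2 -2 0 0 0 20; 2 2 -2 0 0 0 16",
  "grip_force": 50
}}

```text
t: 5.08
tcp_pos: [514.1, 168.2, 65.0]
orientation: [[0.113, 0.985, 0.132], [0.631, -0.174, 0.756], [0.768, -0.002, -0.641]]
contact_force: [-1.2, 0.2, -0.3]
width: 0.195
grasp_force: 37.6
```

Call:
{"method": "send_rows", "body": {
  "targets": "0 0 0 0 0 0 10; 0 0 0 0 0 0 5; 0 0 0 0 0 0 5; 0 0 0 0 0 0 5"
}}

```text
t: 5.58
tcp_pos: [514.2, 168.3, 65.1]
orientation: [[0.113, 0.985, 0.132], [0.631, -0.174, 0.756], [0.768, -0.002, -0.641]]
contact_force: [-2.4, 0.7, -0.9]
width: 0.195
grasp_force: 48.3
```

```bash
python3 n.py
```

```text
t 5.575 j [-14.863  -5.387 111.112  50.294  83.683 -15.105] tcp [514.17  168.263  65.122] 
z [ 0.132  0.756 -0.641] y [ 0.985 -0.174 -0.002] F [-2.414  0.737 -0.865] w 0.19453777439795494 g 48.28543509123847
```

Call:
{"method": "send_rows", "body": {
  "targets": "3 0 -2.5 0 0 0 5; 6 0 -5 0 0 0 5; 9.2 0 -7.7 0 0 0 5; 9.2 0 -7.7 0 0 0 5",
  "grip_force": 70
}}

```text
t: 6.08
tcp_pos: [514.6, 168.1, 77.7]
orientation: [[0.112, 0.985, 0.133], [0.631, -0.174, 0.756], [0.767, -0.0, -0.641]]
contact_force: [0.5, -0.4, -4.8]
width: 0.181
grasp_force: 68.4
```

```bash
python3 n.py
```

```text
t 6.075 j [-14.867  -6.321 110.57   50.188  84.566 -14.017] tcp [514.626 168.118  77.725] 
z [ 0.133  0.756 -0.641] y [ 0.985 -0.174 -0.   ] F [ 0.542 -0.383 -4.827] w 0.1813321674781054 g 68.36864317403524
```

Call:
{"method": "send_rows", "body": {
  "targets": "0 0 -12 0 0 0 5; 0 0 -36 0 0 0 5; 0 0 -64 0 0 0 5; 0 0 -92 0 0 0 5; 0 0 -120 0 0 0 5"
}}

```text
t: 6.7
tcp_pos: [498.2, 76.2, 155.2]
orientation: [[0.112, 0.985, 0.133], [0.631, -0.174, 0.756], [0.767, -0.001, -0.641]]
contact_force: [-0.1, 0.3, -5.9]
width: 0.185
grasp_force: 68.7
```

Call:
{"method": "send_rows", "body": {
  "targets": "0 0 -30 0 0 0 5; 0 0 -58 0 0 0 5; 0 0 -84 0 0 0 5; 0 0 -102 0 0 0 5; 0 0 -110 0 0 0 5"
}}

```text
t: 7.32
tcp_pos: [483.9, -6.6, 225.5]
orientation: [[0.112, 0.985, 0.134], [0.631, -0.175, 0.756], [0.767, -0.0, -0.641]]
contact_force: [-0.1, 0.5, -5.3]
width: 0.184
grasp_force: 68.9
```

```bash
python3 n.py 480 -60 290 70 40;  python3 - <<'E'
from h import *
from station import env,snapshot
for n in("scene","top"):
    d=snapshot(n);pickle.dump(d,open(n+"2.pkl","wb"))
    cv2.imwrite(f"pics/l{n}.png",d["frame"][:,:,::-1])
E
```

```text
t 7.325 j [-34.872  -7.747  96.267  47.739 109.793 -15.336] tcp [483.94   -6.625 225.461] 
z [ 0.134  0.756 -0.641] y [ 0.985 -0.175 -0.   ] F [-0.137  0.526 -5.307] w 0.18364168589391866 g 68.94780623304541
move [ 15.376   5.421 -82.243] [-0.133 -0.002  0.111]
```

View pics/lscene.png

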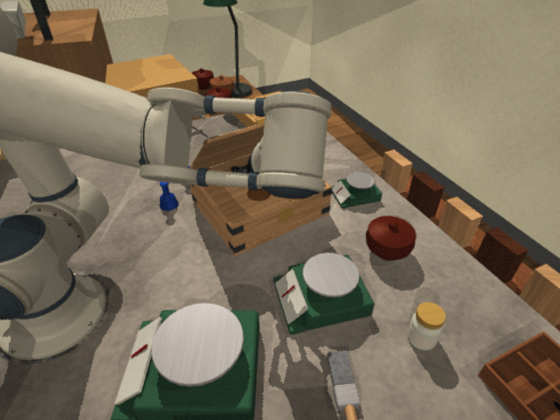

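```bash
python3 n.py 566.2 -211.3 215 45 40 | grep move
python3 - <<'E'
from h import *
from station import env
st=env.sense();d,r=go(st,(525,-110,225),Rt(62,40));print("half",d,r)
E
```

```text
move [-127.869  116.778 -137.686] [-0.468 -0.002  0.391]
half [-60.89756097  58.52273426 -73.03133709] [-0.24081661 -0.00200003  0.20038974]
```

Call:
{"method": "send_rows", "body": {
  "targets": "-15 15 -18 -0.06 0 0.05 5; -30 29 -36 -0.12 0 0.1 5; -46 44 -55 -0.18 0 0.15 5; -61 58 -73 -0.24 0 0.2 5; -61 58 -73 -0.24 0 0.2 5"
}}

```text
t: 8.05
tcp_pos: [524.5, -110.4, 224.0]
orientation: [[0.303, 0.883, 0.36], [0.565, -0.47, 0.678], [0.767, -0.002, -0.641]]
contact_force: [-1.0, 0.3, -5.7]
width: 0.186
grasp_force: 69.1
```

```bash
python3 n.py 566.2 -211.3 200 45 40
```

```text
t 8.05 j [-44.037  -5.254  94.119  49.184 103.015  -9.444] tcp [ 524.478 -110.388  223.967] 
z [ 0.36   0.678 -0.641] y [ 0.883 -0.47  -0.002] F [-0.993  0.31  -5.748] w 0.18562255557329693 g 69.14697905307548
move [-62.785  84.325 -38.024] [-0.228 -0.002  0.188]
```

Call:
{"method": "send_rows", "body": {
  "targets": "-16 21 -10 -0.06 0 0.05 5; -32 42 -19 -0.12 0 0.1 5; -48 63 -29 -0.18 0 0.15 5; -63 84 -38 -0.23 0 0.19 5; -63 84 -38 -0.23 0 0.19 5"
}}

```text
t: 8.68
tcp_pos: [565.9, -210.2, 199.3]
orientation: [[0.454, 0.707, 0.542], [0.453, -0.707, 0.543], [0.767, -0.002, -0.641]]
contact_force: [-0.3, 0.1, -5.6]
width: 0.189
grasp_force: 69.4
```

```bash
python3 n.py 566.2 -211.3 150 45 40;  python3 - <<'E'
from h import *
from station import env,snapshot
fr=[]
for n,(u,v) in(("scene",(320,250)),("top",(362,210))):
    d=snapshot(n);pickle.dump(d,open(n+"3.pkl","wb"))
    fr.append(cv2.resize(d["frame"][v-70:v+70,u-50:u+50],None,fx=4,fy=4,interpolation=cv2.INTER_CUBIC))
cv2.imwrite("pics/hov.png",np.hstack(fr)[:,:,::-1])
E
```

```text
t 8.675 j [-49.582  -1.173  92.718  49.955  92.571  -4.053] tcp [ 565.86  -210.152  199.31 ] 
z [ 0.542  0.543 -0.641] y [ 0.707 -0.707 -0.002] F [-0.325  0.093 -5.606] w 0.18882296918030061 g 69.43660612621898
move [-38.2     1.129  31.183] [-0.001 -0.002 -0.001]
```

View pics/hov.png

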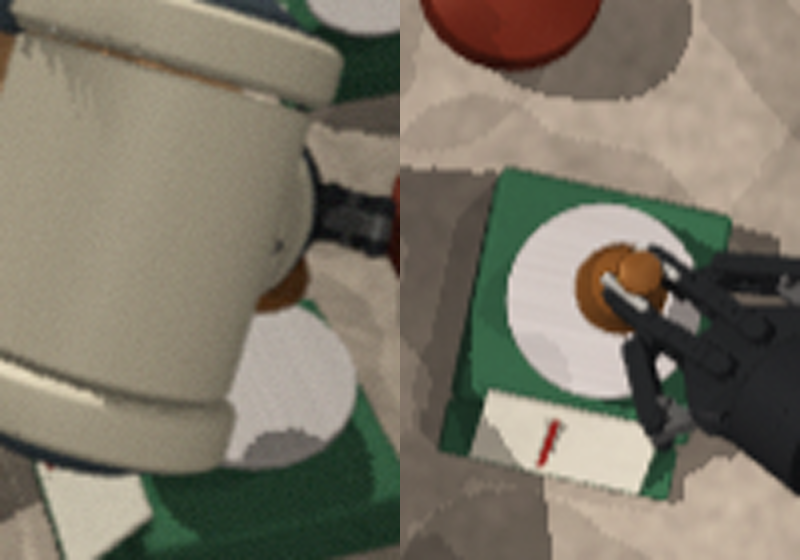

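In the top view the cap is at about crop (638,270) and the foot circle at about (620,288), with the stem between the pads. I'll compute tilt and offset from those.

Run:
```python
from h import *
np.set_printoptions(precision=1,suppress=True)
d=load("top3");f=lambda x,y:(312+(x-399.5)/4-.5,140+(y+.5)/4-.5)
hsv=cv2.cvtColor(d["frame"],cv2.COLOR_RGB2HSV)
m=((hsv[...,1]>120)&(hsv[...,0]<20)&(hsv[...,2]>60)).astype(np.uint8);k=np.zeros_like(m);k[195:228,352:382]=1;m&=k
c=max(cv2.findContours(m,0,1)[0],key=cv2.contourArea).reshape(-1,2);print(cv2.boundingRect(c))
# foot: points left/below of centre
p=np.array([q for q in c if (q[0]-367)-(q[1]-212)<-3],np.float32)
A=np.c_[2*p,np.ones(len(p))];x=np.linalg.lstsq(A,(p**2).sum(1),rcond=None)[0];print("foot fit",x[:2],np.sqrt(x[2]+x[0]**2+x[1]**2))
print("cap",onz(d,f(640,270),231),"foot",onz(d,f(620,288),149),onz(d,x[:2],149))
print("pan",onz(d,f(600,300),80))
```

```text
(356, 201, 23, 22)
foot fit [362.4 215.2] 6.439189600714779
cap [ 562.4 -214.4  231. ] foot [ 559.8 -217.   149. ] [ 551.2 -207.4  149. ]
pan [ 558.3 -216.1   80. ]
```

Call:
{"method": "send_rows", "body": {
  "targets": "-11 0 9 0 0 0 5; -25 0 21 0 0 0 5; -38 0 32 0 0 0 5; -42 0 35 0 0 0 5; -42 0 35 0 0 0 5"
}}

```text
t: 9.4
tcp_pos: [565.9, -210.1, 145.2]
orientation: [[0.454, 0.707, 0.543], [0.453, -0.707, 0.543], [0.768, -0.001, -0.641]]
contact_force: [0.1, -0.1, -5.0]
width: 0.182
grasp_force: 69.4
```

Call:
{"method": "send_rows", "body": {
  "targets": "-2 0 1.7 0 0 0 5; -4 0 3.4 0 0 0 5; -6 0 5 0 0 0 5; -7 0 5.8 0 0 0 5; -7 0 5.8 0 0 0 5"
}}

```text
t: 10.02
tcp_pos: [566.0, -210.3, 136.6]
orientation: [[0.453, 0.707, 0.543], [0.454, -0.707, 0.542], [0.767, 0.0, -0.641]]
contact_force: [0.7, 0.7, -5.0]
width: 0.186
grasp_force: 69.4
```

```bash
python3 n.py
```

```text
t 10.025 j [-49.586   1.315  96.785  49.929  88.285  -9.161] tcp [ 565.986 -210.278  136.607] 
z [ 0.543  0.542 -0.641] y [ 0.707 -0.707  0.   ] F [ 0.656  0.729 -5.   ] w 0.18573819779623826 g 69.37853628282028
```

Call:
{"method": "send_rows", "body": {
  "targets": "-1 0 0.85 0 0 0 5; -2 0 1.7 0 0 0 5; -3.1 0 2.6 0 0 0 5; -3.1 0 2.6 0 0 0 5; -3.1 0 2.6 0 0 0 5"
}}

```text
t: 10.65
tcp_pos: [566.1, -210.3, 132.7]
orientation: [[0.453, 0.707, 0.543], [0.454, -0.707, 0.542], [0.767, 0.001, -0.641]]
contact_force: [0.3, 0.0, -5.7]
width: 0.188
grasp_force: 69.4
```

Call:
{"method": "send_rows", "body": {
  "targets": "-1 0 0.85 0 0 0 5; -2 0 1.7 0 0 0 5; -3.1 0 2.6 0 0 0 5; -3.1 0 2.6 0 0 0 5; -3.1 0 2.6 0 0 0 5"
}}

```text
t: 11.28
tcp_pos: [566.1, -210.3, 128.8]
orientation: [[0.453, 0.707, 0.543], [0.454, -0.707, 0.542], [0.767, 0.001, -0.641]]
contact_force: [-0.5, -0.2, -4.3]
width: 0.184
grasp_force: 69.4
```

Call:
{"method": "send_rows", "body": {
  "targets": "-1 0 0.85 0 0 0 5; -2 0 1.7 0 0 0 5; -3.1 0 2.6 0 0 0 5; -3.1 0 2.6 0 0 0 5; -3.1 0 2.6 0 0 0 5"
}}

```text
t: 11.9
tcp_pos: [566.1, -210.3, 124.8]
orientation: [[0.453, 0.707, 0.543], [0.454, -0.707, 0.542], [0.767, 0.001, -0.641]]
contact_force: [-0.6, 0.1, -2.5]
width: 0.186
grasp_force: 69.5
```

Call:
{"method": "send_rows", "body": {
  "targets": "-1 0 0.85 0 0 0 5; -2 0 1.7 0 0 0 5; -2.3 0 1.9 0 0 0 5; -2.3 0 1.9 0 0 0 5"
}}

```text
t: 12.4
tcp_pos: [566.1, -210.4, 121.8]
orientation: [[0.453, 0.707, 0.543], [0.454, -0.707, 0.542], [0.767, 0.001, -0.641]]
contact_force: [-0.3, -0.6, -1.5]
width: 0.187
grasp_force: 69.6
```

Call:
{"method": "send_rows", "body": {
  "targets": "0 0 0 0 0 0 5"
}}

```text
t: 12.52
tcp_pos: [566.1, -210.4, 121.8]
orientation: [[0.453, 0.707, 0.543], [0.454, -0.707, 0.542], [0.767, 0.001, -0.641]]
contact_force: [-0.7, -1.2, -0.7]
width: 0.186
grasp_force: 69.7
```

Call:
{"method": "send_rows", "body": {
  "targets": "-0.7 0 0.6 0 0 0 5; -0.7 0 0.6 0 0 0 5"
}}

```text
t: 12.78
tcp_pos: [566.1, -210.4, 120.7]
orientation: [[0.453, 0.707, 0.543], [0.454, -0.707, 0.542], [0.767, 0.001, -0.641]]
contact_force: [-1.2, -0.7, -0.8]
width: 0.184
grasp_force: 69.7
```

Call:
{"method": "send_rows", "body": {
  "targets": "0 0 0 0 0 0 5"
}}

```text
t: 12.9
tcp_pos: [566.1, -210.4, 120.8]
orientation: [[0.453, 0.707, 0.543], [0.454, -0.707, 0.542], [0.767, 0.001, -0.641]]
contact_force: [-1.0, -0.7, -0.3]
width: 0.185
grasp_force: 69.7
```

Call:
{"method": "send_rows", "body": {
  "targets": "0 0 0 0 0 0 5"
}}

```text
t: 13.02
tcp_pos: [566.1, -210.4, 120.8]
orientation: [[0.453, 0.707, 0.543], [0.454, -0.707, 0.542], [0.767, 0.001, -0.641]]
contact_force: [-0.9, -0.8, -0.5]
width: 0.188
grasp_force: 69.7
```

Call:
{"method": "send_rows", "body": {
  "targets": "-0.8 0 0.65 0 0 0 5; -0.8 0 0.65 0 0 0 5; -0.8 0 0.65 0 0 0 5"
}}

```text
t: 13.4
tcp_pos: [566.1, -210.4, 119.8]
orientation: [[0.453, 0.707, 0.543], [0.454, -0.707, 0.542], [0.767, 0.001, -0.641]]
contact_force: [-0.8, -0.3, -0.8]
width: 0.186
grasp_force: 69.7
```

Call:
{"method": "send_rows", "body": {
  "targets": "0 0 0 0 0 0 5"
}}

```text
t: 13.52
tcp_pos: [566.1, -210.4, 119.8]
orientation: [[0.453, 0.707, 0.543], [0.454, -0.707, 0.542], [0.767, 0.001, -0.641]]
contact_force: [-1.0, -0.8, -1.0]
width: 0.184
grasp_force: 69.7
```

Call:
{"method": "send_rows", "body": {
  "targets": "0 0 0 0 0 0 5; 0 0 0 0 0 0 5",
  "grip_force": 20
}}

```text
t: 13.78
tcp_pos: [566.1, -210.4, 119.8]
orientation: [[0.453, 0.707, 0.543], [0.454, -0.707, 0.542], [0.767, 0.001, -0.641]]
contact_force: [-0.1, -1.2, 0.6]
width: 0.185
grasp_force: 69.8
```

Call:
{"method": "send_rows", "body": {
  "targets": "0 0 0 0 0 0 5"
}}

```text
t: 13.9
tcp_pos: [566.1, -210.3, 119.7]
orientation: [[0.453, 0.707, 0.543], [0.454, -0.707, 0.542], [0.767, 0.001, -0.641]]
contact_force: [-0.5, -0.8, -0.4]
width: 0.187
grasp_force: 69.8
```

Call:
{"method": "send_rows", "body": {
  "targets": "0 0 0 0 0 0 5"
}}

```text
t: 14.02
tcp_pos: [566.1, -210.4, 119.7]
orientation: [[0.453, 0.707, 0.543], [0.454, -0.707, 0.542], [0.767, 0.001, -0.641]]
contact_force: [-1.1, -1.0, -0.4]
width: 0.184
grasp_force: 69.8
```

Call:
{"method": "send_rows", "body": {
  "targets": "0 0 0 0 0 0 5"
}}

```text
t: 14.15
tcp_pos: [566.1, -210.4, 119.7]
orientation: [[0.453, 0.707, 0.543], [0.454, -0.707, 0.542], [0.767, 0.001, -0.641]]
contact_force: [-1.0, -1.2, 0.2]
width: 0.184
grasp_force: 69.8
```

Call:
{"method": "send_rows", "body": {
  "targets": "-0.5 0 0.4 0 0 0 5; -0.5 0 0.4 0 0 0 5"
}}

```text
t: 14.4
tcp_pos: [566.1, -210.4, 119.0]
orientation: [[0.453, 0.707, 0.543], [0.454, -0.707, 0.542], [0.767, 0.001, -0.641]]
contact_force: [-0.5, -0.5, -0.5]
width: 0.183
grasp_force: 69.8
```

Run:
```python
from station import env,snapshot
import numpy as np
F=[]
for i in range(25):
    snapshot("top");s=env.sense();F.append(np.r_[s["contact_force"],s["wrist_torque"],s["tcp_pos"][2]])
F=np.array(F);print(F.mean(0).round(2),(F.std(0)/5).round(2),s["t"])
```

```text
[-6.2000e-01 -1.3800e+00 -2.3000e-01 -4.3000e-01  2.8000e-01 -9.0000e-02
  1.1906e+02] [0.11 0.1  0.11 0.01 0.01 0.01 0.  ] 15.65
```

Call:
{"method": "send_rows", "body": {
  "targets": "-0.4 0 0.3 0 0 0 5; -0.4 0 0.3 0 0 0 5; -0.4 0 0.3 0 0 0 14; -0.4 0 0.3 0 0 0 17; -0.4 0 0.3 0 0 0 20"
}}

```text
t: 16.27
tcp_pos: [565.8, -210.2, 118.3]
orientation: [[0.453, 0.707, 0.542], [0.454, -0.707, 0.542], [0.767, 0.0, -0.641]]
contact_force: [-0.9, -1.9, -1.8]
width: 0.233
grasp_force: 0.7
```

Call:
{"method": "send_rows", "body": {
  "targets": "0 0 0 0 0 0 24; 0 0 0 0 0 0 32; 0 0 0 0 0 0 44; 0 0 0 0 0 0 56; 0 0 0 0 0 0 56"
}}

```text
t: 16.9
tcp_pos: [566.0, -210.3, 118.6]
orientation: [[0.453, 0.707, 0.543], [0.454, -0.707, 0.542], [0.767, 0.001, -0.641]]
contact_force: [-0.3, -0.1, 0.5]
width: 0.654
grasp_force: 0.0
```

```bash
python3 n.py;  python3 - <<'E'
from h import *
from station import env,snapshot
d=snapshot("top");cv2.imwrite("pics/rel.png",cv2.resize(d["frame"][140:290,290:450],None,fx=4,fy=4,interpolation=cv2.INTER_CUBIC)[:,:,::-1])
E
```

```text
t 16.9 j [-49.589   2.257  97.749  49.988  87.052 -10.638] tcp [ 566.006 -210.348  118.56 ] 
z [ 0.543  0.542 -0.641] y [ 0.707 -0.707  0.001] F [-0.265 -0.075  0.539] w 0.6544950693096473 g 0.0
```

View pics/rel.png

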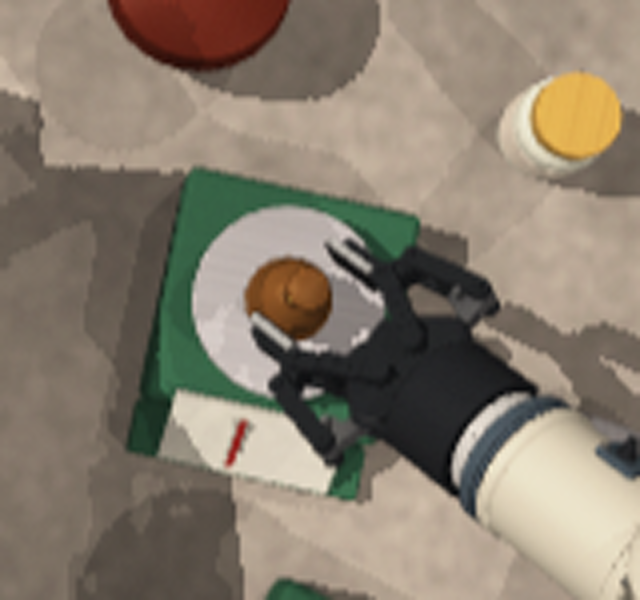

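The bell stands free at crop (290,300) on the pan centre, about (289,300), with the fingers open on both sides. I'll back away along the tool axis.

Call:
{"method": "send_rows", "body": {
  "targets": "0 0 -8 0 0 0 56; 0 0 -24 0 0 0 56; 0 0 -44 0 0 0 56; 0 0 -64 0 0 0 56; 0 0 -84 0 0 0 56"
}}

```text
t: 17.58
tcp_pos: [519.6, -257.1, 173.8]
orientation: [[0.453, 0.707, 0.544], [0.454, -0.708, 0.541], [0.767, 0.002, -0.641]]
contact_force: [0.7, 0.8, -0.1]
width: 0.657
grasp_force: 0.0
```

Call:
{"method": "send_rows", "body": {
  "targets": "20 0 -20 0 0 0 56; 40 0 -40 0 0 0 56; 60 0 -60 0 0 0 56; 60 0 -60 0 0 0 56; 60 0 -60 0 0 0 56"
}}

```text
t: 18.2
tcp_pos: [515.0, -261.1, 257.0]
orientation: [[0.453, 0.707, 0.543], [0.454, -0.707, 0.542], [0.767, 0.001, -0.642]]
contact_force: [-0.8, 0.2, -0.8]
width: 0.656
grasp_force: 0.0
```

```bash
python3 n.py;  python3 - <<'E'
from h import *
from station import env,snapshot
d=snapshot("top");cv2.imwrite("pics/fin.png",d["frame"][:,:,::-1])
a=cv2.absdiff(d["frame"],load("top")["frame"]).max(2);print("lid/chest diff",(a[145:280,160:275]>60).sum())
E
```

```text
t 18.2 j [-56.995  -1.63   87.264  50.093 101.973  -4.408] tcp [ 514.978 -261.081  256.971] 
z [ 0.543  0.542 -0.642] y [ 0.707 -0.707  0.001] F [-0.78   0.243 -0.843] w 0.6563575450812822 g 0.0
lid/chest diff 0
```

View pics/fin.png

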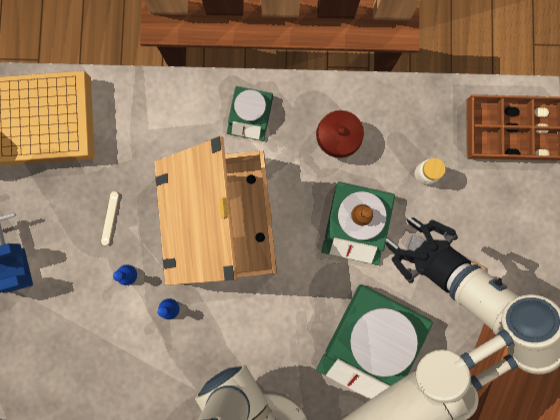

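The bell stands at (362,214) in the middle of the pan. The chest, lid and stones show no change, and the gripper is clear. Handing in.

```bash
python3 -c "
from station import env
print(env.sign_off())"
```

```text
the job is handed in; nothing more can be done
None
```

The bronze bell weight stands upright in the middle of the middle-sized scale's pan, released with its weight on the pan (about 12 mm down); the lid, stones and rest of the bench look unmoved, and the job is handed in at about 18 s.

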